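# Pin the gate of the stud jig

## Robot

A 6-joint arm with a two-finger parallel gripper is mounted at the origin on the work surface. World frame = base frame: x ahead of the robot, y to its left, z up, the work surface at z = 0. Lengths are in m, angles in degrees, forces in N, time in s.
With the tool pointing down it reaches from about 0.35 to 0.875 m from the base axis. Payload 4.2 kg.
Tool frame: the origin (TCP) lies at the very end of the fingers, on their centre line; the grasp point (between the pads) lies 19 mm behind it; z points along the fingers, y is the line along which they close (so a half turn about z gives the same grasp; the last joint's range is limited). The gripper opens to 87 mm and grips with 3 to 60 N. Pads are 19 mm wide; open, the fingers measure 117 mm over their backs; the gripper's body (75 mm by 190 mm) begins 51 mm behind the grasp point.
Start: joints at [84.374, 22.042, 0.453, 0, -68.411, -14.817], TCP at [0.218, 0.586, 0.223] pointing down, gripper open.
Joint ranges: [-179.83, 179.83], [-69.29, 118.12], [-61.27, 80.66], [-181.25, 117.63], [-171.15, -9.14], [-177.46, 177.46]. Speed limits (degrees/s): [159.86, 159.86, 180, 180, 180, 180].

## Interface

Orientations are given as a 3x3 rotation matrix whose columns are the frame's x, y, z axes.
In Python, from station import sense, cams, r gives the robot as it stands. The module is installed in compiled form; this text tells all that it offers.
- The arm moves only by the tool step_arm, never from a script. Its argument "targets" is text: rows parted by semicolons, each of 4 numbers parted by spaces: the shift along the tool's x, y, z in cm, then the turn about the tool's z in degrees. In form: x y z turn; .... A call has 1 to 12 rows; each row shifts and turns the commanded pose from where the row before left it, along the tool's axes as they then stand; what a row does not reach is not made up. A row lasts 1/12 s, in which the tool goes at most 41.7 mm and 7.16 degrees, less where a joint would pass 70% of its speed; a pose out of reach is approached as far as the arm can. A call with a gripper value outside its range is refused whole. "claw" is the finger opening in cm, from 0 to 8.7, set as the call begins (left out, the last holds). The fingers move at their own pace and stop on an object; the grip force is fixed at half the most. Time passes only in rows, so rows that do not move let the fingers close. It gives the time, the measured TCP pose, the force, the opening and the grip force at its end, in the units of the state.
- sense(): the state, without advancing time (a new reading comes with each control period).
- cams.capture(name): name is "scene" or "top"; returns a dict with "frame" (480x640x3 uint8, blue, green, red), "vertical_fov" (degrees; the focal length in pixels is half the picture's height over the tangent of half this angle, whatever the lens; pixels are square), "cx", "cy" (the principal point, pixels), "eye" and "rotation" of the camera in the world. Camera axes: x right, y down, z forward; pixel columns grow to the right and rows downward; lengths in m; the calibration is good to about 2 mm. A picture is of the moment at which its call begins. There is no depth.
- r.finish_job(): hands the job in; it is judged then, once.
The state is a dict: "time_s": time; "joints": joint angles; "joint_velocities": joint speeds; "effort": joint torques, N m; "tcp_pos": TCP position; "ee_rot": TCP orientation; "wrist_force": force on the tool from outside, world axes, zero at the start; "moment": the same for the moment, N m; "gripper_width": opening from 0.0 (shut) to 1.0 (fully open); "gripper_force": force on a finger pad.
Only numpy, scipy, OpenCV 4.12 (cv2) and the standard library are available. Lean on these libraries where they do the work, as an engineer would, in place of code of your own. Each camera call takes 0.05 s, during which the arm holds its last target. There are 200 camera calls.

## Task

Swing the blue gate of the timber jig shut against its yellow stop, so that the eye at its end lies over the steel knuckle on the base. Then take the red-handled pin from the wooden rack, drop it through both eyes until its collar sits on the gate, and let go. Leave the shorter blue and yellow pins in the rack.

Things in the scene. Friction and masses are not known exactly. Their poses are not given: they have to be found in the camera images.
- red_pin: The right pin, 120 g, upright in one of three holes (which one varies) of a wooden rack. Origin at the shank's tip, z up to the handle. From the tip: steel shank 14 mm thick, 55 mm long, first 10 mm tapered to 6 mm; red collar 44 mm across from 55 to 61 mm; round red handle 24 mm across from 61 to 110 mm, gripped from above. In the rack the collar rests on its top, tip 10 mm above the table.
- blue_pin: A wrong pin in the rack: the same handle and collar in blue, but a shank of only 30 mm; origin at its tip, 35 mm above the table. To be left there. The rack is a fixed wooden block 270 x 70 x 65 mm with its three holes, one pin in each, 95 mm apart in one row along its length.
- yellow_pin: A wrong pin in the same rack: the same handle and collar in yellow, but a shank of only 20 mm; origin at its tip, 45 mm above the table. To be left there.
- knuckle (a point): Centre of the upper mouth of the fixed steel knuckle, 56 mm above the table: a tube 56 mm across, 28 mm vertical hole 36 mm deep, on the jig's light wooden base (120 x 330 x 20 mm, fixed). z is up, y points along the base to the gate's vertical pivot 200 mm away, x to the side where the gate opens. With the pin home its collar lies on the gate's eye and its tip 27 mm below this point.
- gate (a joint): Angle (rad) of the blue gate, a bar swinging level on the pivot. 0: shut against the yellow hard stop, the 28 mm hole of its eye (56 mm across, 60 to 84 mm above the table, 200 mm from the pivot) right over the knuckle. Grows as it opens, anticlockwise from above, towards the knuckle's +x. Friction of 1 to 2 N at the handle keeps it where it is left.
- gate_handle (a point): Centre of the top of the black round handle post on the gate, 135 mm above the table; 22 mm in diameter, rising 57 mm above the bar, 115 mm from the pivot on the line from the pivot to the gate's eye. It can be gripped from above or pushed.
Mind the look-alikes: they are no part of the job. There is more than one size of the red_pin; the one meant has the size given above.

How it is judged:
By the outcome, as a careful person would: the job done as asked, in the order asked, and still so for the second after the job is handed in, with the robot touching nothing.
It also fails if it takes over 56 s, if anything falls off the work surface, if the arm or the gripper's body presses on something with over 40 N, if the wrist force passes 120 N, or if a joint passes its speed limit or range.

## Working session

There is one attempt and no reset: what is moved stays moved. The work goes in short steps, Python scripts to look and compute and a tool call to move; the robot and the scene stay as the last step left them, time stands still between calls to the robot, and variables do not carry over. Pictures are saved under pics/ and viewed, at most 10 in all, crops included, and the job is handed in when it is done.

Besides the shell and the picture viewer there is one more tool, called after ">>>" as name(argument=value, ...) on one line, values as JSON. step_arm: Moves the arm, as the interface text tells. Its arguments: {"type":"object","properties":{"targets":{"type":"string"},"claw":{"type":"number"}},"required":["targets"]}

```bash
mkdir -p pics
cat > h.py <<'E'
import numpy as np, cv2
from station import sense, cams, r
def cap(n,f=None):
    d=cams.capture(n)
    if f: cv2.imwrite('pics/'+f,d['frame'])
    return d
def ray(d,u,v):
    h=d['frame'].shape[0]; f=h/2/np.tan(np.radians(d['vertical_fov'])/2)
    k=np.array([(u-d['cx'])/f,(v-d['cy'])/f,1]); return np.array(d['eye']),np.array(d['rotation'])@k
def onz(d,u,v,z):
    e,k=ray(d,u,v); return e+k*(z-e[2])/k[2]
def proj(d,p):
    h=d['frame'].shape[0]; f=h/2/np.tan(np.radians(d['vertical_fov'])/2)
    c=np.array(d['rotation']).T@(np.array(p)-d['eye']); return np.array([d['cx']+f*c[0]/c[2],d['cy']+f*c[1]/c[2]])
E
python3 - <<'E'
from h import *
for n in('top','scene'):
    d=cap(n,n+'0.png'); print(n,d['eye'],d['rotation'],d['vertical_fov'],d['cx'],d['cy'])
s=sense(); print(s)
E
```

```text
top [ 0.39490146 -0.02975726  1.20478927] [[-0.02442493 -0.99039018  0.13612759]
 [-0.99958327  0.02629016  0.01192097]
 [-0.01538523 -0.13577969 -0.99061959]] 44.15398866474192 325.1901002668553 237.7655311196599
scene [ 0.94277947 -0.63690907  0.89619381] [[ 0.85633962  0.38316269 -0.34622074]
 [ 0.51640949 -0.63287819  0.57687645]
 [ 0.00192198 -0.67279384 -0.73982752]] 50.48648968304813 324.95541128255394 243.46569094086342
{'time_s': 0.1, 'joints': array([ 8.43733735e+01,  2.20844695e+01,  3.87945724e-01, -2.70912516e-02,
       -6.84109265e+01, -1.48167808e+01]), 'joint_velocities': array([ 0.00354157, -0.15904733,  0.09796155,  0.10039551, -0.04746456,
       -0.0191592 ]), 'effort': array([-4.24536547e-04, -3.91689849e+01,  1.87935001e+01,  4.23182622e+00,
        1.34674300e-02, -7.40727705e-05]), 'tcp_pos': array([0.21808618, 0.58513903, 0.22158657]), 'ee_rot': array([[ 9.36956734e-01, -3.49444835e-01, -6.21409173e-04],
       [-3.49445384e-01, -9.36954962e-01, -1.82317975e-03],
       [ 5.48683392e-05,  1.92538911e-03, -9.99998145e-01]]), 'wrist_force': array([-0.13778024,  0.66994166,  0.01455286]), 'moment': array([ 0.02926461, -0.0072884 , -0.00844395]), 'gripper_force': 0.0, 'gripper_width': 1.0058201578509454}
```

View pics/top0.png

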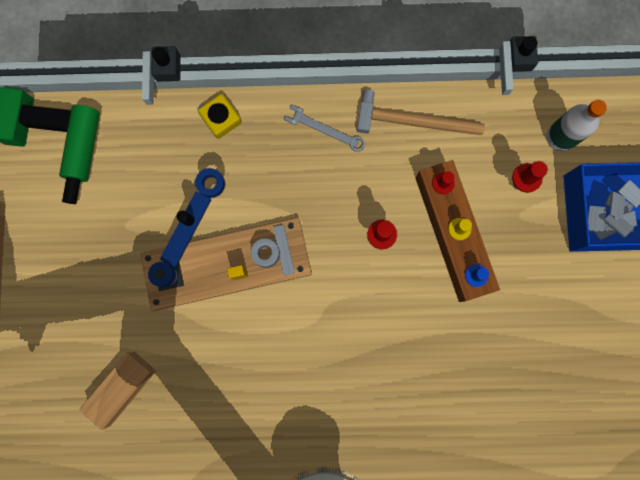

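View pics/scene0.png

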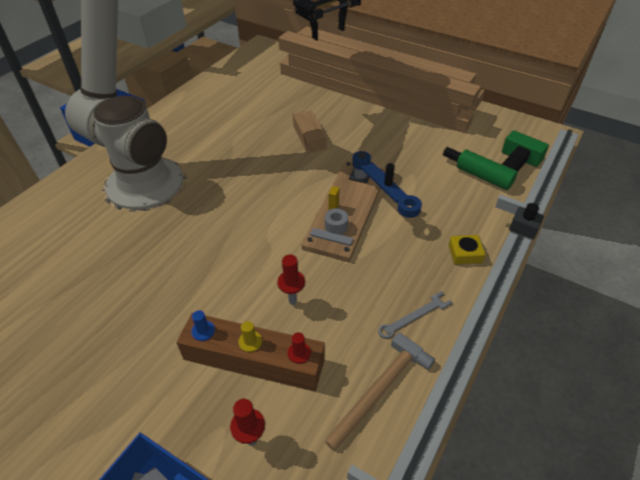

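Top view: the open gate has its pivot at (162,273), eye at (210,183) and black handle at about (185,218). The knuckle is at (265,252) and the yellow stop at (236,271).
There are three red pin candidates in the top view: (443,182) in the rack, and two loose ones at (382,234) and (530,175). The rack one fits because the task places it in a rack hole. I'll check its size with measurements and one crop.

Run:
```python
from h import *
D={n:cap(n) for n in('top','scene')}
def blobs(d,lo,hi,name,amin=60):
    hsv=cv2.cvtColor(d['frame'],cv2.COLOR_BGR2HSV); 
    m=cv2.inRange(hsv,lo,hi)
    if lo[0]==0: m|=cv2.inRange(hsv,(172,lo[1],lo[2]),(180,255,255))
    n,l,s,c=cv2.connectedComponentsWithStats(m)
    for i in range(1,n):
        if s[i,4]>amin: print(name,s[i],c[i].round(1))
for n,d in D.items():
    blobs(d,(0,170,50),(6,255,255),n+' red'); blobs(d,(100,120,30),(125,255,255),n+' blue'); blobs(d,(22,150,80),(35,255,255),n+' yel')
t=D['top']['frame'];s=D['scene']['frame']
a=cv2.resize(t[140:310,130:320],(760,680))[:, :]
a=cv2.resize(t[145:315,130:320],(400,358),interpolation=cv2.INTER_CUBIC)
b=cv2.resize(t[145:315,360:560],(400,340),interpolation=cv2.INTER_CUBIC)
c=cv2.resize(s[240:450,160:360],(400,420),interpolation=cv2.INTER_CUBIC)
e=cv2.resize(s[140:270,290:440],(400,347),interpolation=cv2.INTER_CUBIC)
o=np.zeros((600,800,3),np.uint8)
b=cv2.resize(t[145:275,360:560],(400,260),interpolation=cv2.INTER_CUBIC)
a=cv2.resize(t[160:320,130:320],(400,337),interpolation=cv2.INTER_CUBIC)
c=cv2.resize(s[240:450,160:360],(323,339),interpolation=cv2.INTER_CUBIC)
o[:260,:400]=b;o[:260,400:700]=cv2.resize(e,(300,260));o[260:597,:400]=a;o[260:599,400:723]=c
cv2.imwrite('pics/crop1.png',o)
```

```text
top red [512 161  36  31 796] [529. 176.]
top red [432 171  23  23 417] [443.4 182.3]
top red [367 220  30  29 678] [381.7 234. ]
top blue [ 564  163   76   88 4416] [597.9 204.1]
top blue [ 149  169   75  118 2164] [186. 228.]
top blue [465 264  24  23 416] [476.4 275.1]
top yel [198  93  44  46 838] [220.4 116.7]
top yel [448 218  24  23 404] [459.9 228.3]
top yel [227 265  21  15 224] [236.8 272.1]
scene red [278 255  26  38 690] [290.3 275.7]
scene red [287 333  24  31 503] [298.5 349.2]
scene red [ 230  399   34   44 1092] [246.2 422.1]
scene blue [ 71 130  22  16 119] [ 81.1 138.2]
scene blue [ 354  153   67   64 1050] [388.4 186.5]
scene blue [192 311  22  30 464] [201.5 326.7]
scene blue [ 100  433  108   47 2297] [148.9 462.4]
scene yel [329 186  10  23 168] [332.8 196.5]
scene yel [449 235  37  29 710] [466.1 250.7]
scene yel [238 321  24  31 488] [248.7 337.6]
```

View pics/crop1.png

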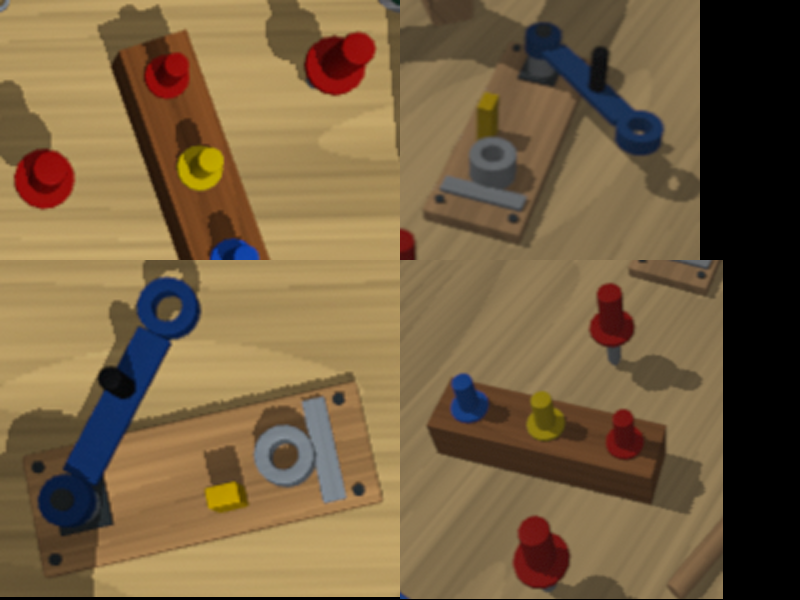

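The crop confirms it. The rack red has the same collar size as its blue and yellow neighbours. The loose reds at top (382,234) and (530,175) are larger and stand outside the rack. Next I'll get metric positions.

Run:
```python
from h import *
d=cap('top');s=cap('scene')
def ell(d,m,box,zs,name,holes=False):
    x0,y0,x1,y1=box; k=np.zeros_like(m);k[y0:y1,x0:x1]=m[y0:y1,x0:x1]
    cs,hi=cv2.findContours(k,cv2.RETR_CCOMP,cv2.CHAIN_APPROX_NONE)
    for c,h in zip(cs,hi[0]):
        if len(c)>14:
            (u,v),ax,an=cv2.fitEllipse(c); print(name,'hole' if h[3]>=0 else 'outer',round(u,1),round(v,1),np.round(ax,1),onz(d,u,v,zs)[:2].round(4))
H=lambda d:cv2.cvtColor(d['frame'],cv2.COLOR_BGR2HSV)
h=H(d);g=H(s)
bl=lambda h:cv2.inRange(h,(100,110,20),(125,255,255))
ell(d,bl(h),(193,165,230,202),.084,'eye top')
ell(s,bl(g),(393,192,425,220),.084,'eye scene')
ell(d,bl(h),(140,258,180,290),.084,'pivot top')
gr=lambda h:cv2.inRange(h,(0,0,90),(180,75,255))
gr2=lambda h:cv2.inRange(h,(90,0,70),(140,90,255))
for q,n in((gr,'a'),(gr2,'b')):
    ell(d,q(h),(246,236,280,268),.056,'knuck top'+n)
    ell(s,q(g),(322,206,352,238),.056,'knuck scene'+n)
bk=lambda h:cv2.inRange(h,(0,0,0),(180,255,45))
ell(d,bk(h),(170,203,200,232),.135,'handle top')
ell(s,bk(g),(380,158,398,190),.135,'handle scene')
# red pin: brighter handle top
f=d['frame'];print(f[172:196,443,2]); print(f[176,430:458,2],f[179,430:458,2])
for n,dd,hh,b in(('t',d,h,(430,168,458,196)),('s',s,g,(285,330,314,366))):
    r_=cv2.inRange(hh,(0,150,40),(7,255,255))|cv2.inRange(hh,(170,150,40),(180,255,255))
    ell(dd,r_,b,.071,'red '+n)
```

```text
eye top outer 207.9 184.9 [26.9 36.4] [0.6586 0.2089]
eye top hole 209.8 182.6 [12.3 14.9] [0.663  0.2051]
eye scene outer 407.0 203.9 [20.  30.8] [0.6615 0.2013]
eye scene hole 409.3 205.8 [4.6 6.9] [0.6687 0.1983]
pivot top outer 163.5 271.9 [24.1 34. ] [0.4914 0.2934]
pivot top hole 158.9 273.4 [10.8 11.6] [0.4889 0.3021]
knuck topa outer 265.6 251.4 [27.5 32.8] [0.529  0.1012]
knuck topa hole 264.4 252.4 [13.5 15.3] [0.527  0.1037]
knuck scenea outer 332.1 234.4 [ 6.7 30.2] [0.5492 0.0505]
knuck scenea outer 335.8 216.4 [15.2 23.5] [0.527  0.1047]
knuck scenea hole 335.7 216.3 [ 9.8 13. ] [0.5266 0.105 ]
knuck topb outer 265.9 251.4 [27.1 31.9] [0.529  0.1007]
knuck topb hole 264.9 252.8 [13.2 15.2] [0.5262 0.1027]
knuck sceneb outer 335.5 224.8 [25.5 30.5] [0.5404 0.0807]
knuck sceneb hole 335.3 216.3 [ 7.9 10.5] [0.5259 0.1044]
handle top outer 185.1 217.7 [11.7 18.1] [0.5859 0.2399]
handle scene outer 388.9 174.8 [ 8.1 24.9] [0.6022 0.2162]
[ 83 101 117 136 141 142 141 128 106  85  74  75  79  84  86  89 114 139
 147 146 147 142 118 112]
[121 121 104  70  72  83  86  86  87  86  78  70 101 141 143 142 144 144
 145 147 147 148 149 147 139 133 133 131] [117 106  80 112 144 131  91  85  77  57  51  54  82 128 146 146 147 146
 146 148 148 149 149 147 141 133 131 133]
red t outer 443.5 182.4 [21.4 23.8] [ 0.6538 -0.2498]
red s outer 298.5 349.3 [21.9 29.9] [ 0.651  -0.2444]
```

>>> step_arm(targets="3.5 1.4 0 0;3.5 1.4 0 0;3.5 1.4 0 0;3.5 1.4 0 0;3.5 1.4 0 0;3.5 1.4 0 0;3.5 1.4 0 0;3.5 1.4 0 0;3.5 1.4 0 0;3.5 1.4 0 0;3.5 1.4 0 0;3.5 1.4 0 0", claw=8.7)

```text
time_s: 1.3
tcp_pos: [0.5543, 0.28, 0.2227]
ee_rot: [[0.937, -0.349, 0.0], [-0.349, -0.937, 0.0], [0.0, -0.0, -1.0]]
wrist_force: [-0.2, 0.4, -0.2]
gripper_width: 1.004
gripper_force: 0.0
```

>>> step_arm(targets="2.3 1 0 0;2.3 1 0 0;0 0 0 4.3;0 0 0 4.3;0 0 0 0;0 0 0 0")

```text
time_s: 1.8
tcp_pos: [0.5892, 0.2466, 0.2224]
ee_rot: [[0.875, -0.484, -0.0], [-0.484, -0.875, -0.0], [-0.0, 0.0, -1.0]]
wrist_force: [-0.3, -0.4, 0.5]
gripper_width: 1.001
gripper_force: 0.0
```

```bash
cat > go.py <<'E'
from h import *
def rel(target,yaw=None):
    s=sense();R=s['ee_rot'];p=s['tcp_pos']
    print('t',round(s['time_s'],2),'tcp',p.round(4),'yaw y',np.degrees(np.arctan2(R[1,1],R[0,1])).round(1),'F',s['wrist_force'].round(1),'w',round(s['gripper_width']*8.7,2),'gf',round(s['gripper_force'],1))
    print('rel cm',(R.T@(np.array(target)-p)*100).round(2))
E
python3 - <<'E'
from go import *
rel([.5895,.246,.105])
d=cap('top');s=cap('scene','g1.png')
# stop height: triangulate top face
def tri(a,b):
    (e1,k1),(e2,k2)=ray(d,*a),ray(s,*b)
    t=np.linalg.lstsq(np.c_[k1,-k2],e2-e1,rcond=None)[0];p,q=e1+k1*t[0],e2+k2*t[1];return ((p+q)/2).round(4),np.linalg.norm(p-q).round(4)
print('stop top',tri((235.5,272),(334.5,188.5)))
print('red blob',tri((443.5,182.4),(298.5,349.3)), 'yel',tri((459.9,228.3),(248.7,337.6)),'blue',tri((476.4,275.1),(201.5,326.7)))
print('eye hole',tri((209.8,182.6),(409.3,205.8)),'knuckle',tri((264.6,252.6),(335.6,216.3)))
E
```

```text
t 1.8 tcp [0.5892 0.2466 0.2224] yaw y -118.9 F [-0.3 -0.4  0.5] w 8.71 gf 0.0
rel cm [ 0.05  0.04 11.74]
stop top (array([0.4896, 0.1572, 0.0854]), np.float64(0.0049))
red blob (array([ 0.6528, -0.2481,  0.0775]), np.float64(0.0015)) yel (array([ 0.5611, -0.2751,  0.0785]), np.float64(0.0002)) blue (array([ 0.4704, -0.3017,  0.078 ]), np.float64(0.0007))
eye hole (array([0.6655, 0.2073, 0.0749]), np.float64(0.0007)) knuckle (array([0.5268, 0.1034, 0.0573]), np.float64(0.0009))
```

View pics/g1.png

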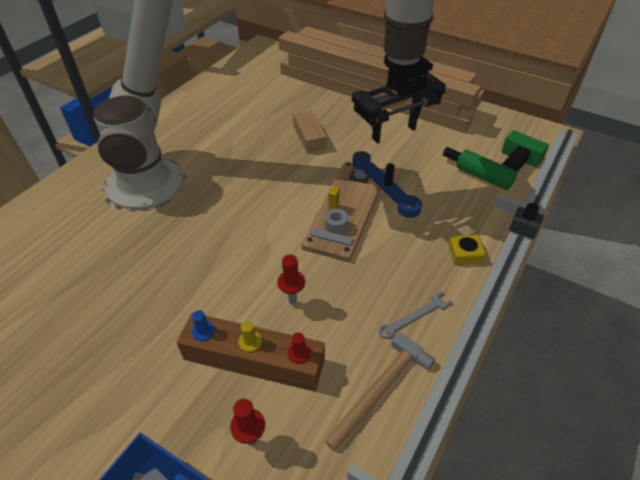

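The scene view shows the gripper above the handle post at (388,175), with a finger on each side of it. I'll descend and grip.

>>> step_arm(targets="0 0 3 0;0 0 3 0;0 0 3 0;0 0 2 0;0 0 0.8 0;0 0 0 0")

```text
time_s: 2.4
tcp_pos: [0.588, 0.2463, 0.1024]
ee_rot: [[0.875, -0.484, -0.004], [-0.484, -0.875, -0.003], [-0.002, 0.004, -1.0]]
wrist_force: [0.1, 0.6, -0.0]
gripper_width: 0.999
gripper_force: 0.0
```

>>> step_arm(targets="0 0 0 0;0 0 0 0;0 0 0 0;0 0 0 0;0 0 0 0;0 0 0 0;0 0 0 0;0 0 0 0;0 0 0 0;0 0 0 0", claw=0)

```text
time_s: 3.23
tcp_pos: [0.5892, 0.2467, 0.1045]
ee_rot: [[0.874, -0.485, -0.0], [-0.485, -0.874, -0.0], [-0.0, 0.0, -1.0]]
wrist_force: [0.1, -0.3, -0.6]
gripper_width: 0.324
gripper_force: 0.0
```

>>> step_arm(targets="0 0 0 0;0 0 0 0;0 0 0 0;0 0 0 0;0 0 0 0")

```text
time_s: 3.65
tcp_pos: [0.5894, 0.2468, 0.1045]
ee_rot: [[0.874, -0.485, 0.0], [-0.485, -0.874, 0.0], [0.0, -0.0, -1.0]]
wrist_force: [0.2, -0.5, -0.6]
gripper_width: 0.244
gripper_force: 30.0
```

>>> step_arm(targets="-0.044 1.0 0 5;-0.044 1.0 0 5;-0.044 1.0 0 5;-0.044 1.0 0 5;-0.044 1.0 0 5;-0.044 1.0 0 5;-0.044 1.0 0 5;-0.044 1.0 0 5;-0.044 1.0 0 5;0 0 0 0;0 0 0 0")

```text
time_s: 4.57
tcp_pos: [0.52, 0.1903, 0.1045]
ee_rot: [[0.276, -0.961, -0.001], [-0.961, -0.276, -0.003], [0.002, 0.002, -1.0]]
wrist_force: [3.5, -5.6, 0.1]
gripper_width: 0.242
gripper_force: 30.0
```

Run:
```python
from go import *
rel([.5103,.189,.105])
```

```text
t 4.57 tcp [0.52   0.1903 0.1045] yaw y -164.0 F [ 3.5 -5.6  0.1] w 2.11 gf 30.0
rel cm [-0.15  0.97 -0.05]
```

>>> step_arm(targets="-0.02 0.4 0 2;-0.02 0.3 0 2;0 0.15 0 0.8;0 0 0 0;0 0 0 0")

```text
time_s: 4.98
tcp_pos: [0.5118, 0.1882, 0.1044]
ee_rot: [[0.195, -0.981, -0.002], [-0.981, -0.195, -0.004], [0.003, 0.003, -1.0]]
wrist_force: [1.7, -6.8, 0.5]
gripper_width: 0.245
gripper_force: 30.0
```

>>> step_arm(targets="0 0.15 0 0.5;0 0.1 0 0;0 0 0 0;0 0 0 0")

```text
time_s: 5.32
tcp_pos: [0.5106, 0.188, 0.1045]
ee_rot: [[0.186, -0.982, 0.0], [-0.982, -0.186, -0.003], [0.003, 0.0, -1.0]]
wrist_force: [5.6, -7.5, -2.7]
gripper_width: 0.245
gripper_force: 30.0
```

>>> step_arm(targets="0 0.1 0 0;0 0.1 0 0;0 0 0 0;0 0 0 0;0 0 0 0")

```text
time_s: 5.73
tcp_pos: [0.5106, 0.188, 0.1045]
ee_rot: [[0.187, -0.982, 0.004], [-0.982, -0.187, -0.002], [0.003, -0.004, -1.0]]
wrist_force: [12.1, -8.6, -5.8]
gripper_width: 0.249
gripper_force: 30.0
```

The force rises with no further motion, so the gate is on its stop. I'll release and raise the gripper.

>>> step_arm(targets="0 0 0 0;0 0 0 0;0 0 0 0;0 0 0 0;0 0 0 0;0 0 0 0;0 0 0 0;0 0 0 0", claw=7)

```text
time_s: 6.4
tcp_pos: [0.5076, 0.1897, 0.1046]
ee_rot: [[0.185, -0.983, 0.0], [-0.983, -0.185, 0.0], [-0.0, -0.0, -1.0]]
wrist_force: [0.0, -1.0, -0.5]
gripper_width: 0.748
gripper_force: 0.0
```

>>> step_arm(targets="0 0 -3 0;0 0 -3 0;0 0 -3 0;0 0 -3 0;0 0 -3 0;0 0 0 0")

```text
time_s: 6.9
tcp_pos: [0.5108, 0.1909, 0.2618]
ee_rot: [[0.186, -0.982, 0.012], [-0.982, -0.186, 0.006], [-0.003, -0.013, -1.0]]
wrist_force: [1.2, 0.9, 1.6]
gripper_width: 0.808
gripper_force: 0.0
```

Run:
```python
from go import *
rel([.653,-.248,.25])
```

```text
t 6.9 tcp [0.5108 0.1909 0.2618] yaw y -169.3 F [1.2 0.9 1.6] w 7.03 gf 0.0
rel cm [45.77 -5.78  1.1 ]
```

>>> step_arm(targets="3.8 -0.48 0 0;3.8 -0.48 0 0;3.8 -0.48 0 0;3.8 -0.48 0 0;3.8 -0.48 0 0;3.8 -0.48 0 0;3.8 -0.48 0 0;3.8 -0.48 0 0;3.8 -0.48 0 0;3.8 -0.48 0 0;3.8 -0.48 0 0;3.8 -0.48 0 0")

```text
time_s: 7.9
tcp_pos: [0.6489, -0.2498, 0.2542]
ee_rot: [[0.185, -0.983, -0.0], [-0.983, -0.185, 0.0], [-0.0, 0.0, -1.0]]
wrist_force: [0.8, 0.3, 0.6]
gripper_width: 0.801
gripper_force: 0.0
```

>>> step_arm(targets="0 0 0 0;0 0 0 0;0 0 0 0")

```text
time_s: 8.15
tcp_pos: [0.6484, -0.2479, 0.2538]
ee_rot: [[0.185, -0.983, -0.001], [-0.983, -0.185, 0.0], [-0.001, 0.001, -1.0]]
wrist_force: [1.0, 0.8, 0.1]
gripper_width: 0.805
gripper_force: 0.0
```

Run:
```python
from go import *
rel([.653,-.248,.083])
d=cap('top','gate.png')
h=cv2.cvtColor(d['frame'],cv2.COLOR_BGR2HSV); m=cv2.inRange(h,(100,110,20),(125,255,255))
k=np.zeros_like(m);k[225:275,240:290]=m[225:275,240:290]
cs,hi=cv2.findContours(k,cv2.RETR_CCOMP,cv2.CHAIN_APPROX_NONE)
for c,q in zip(cs,hi[0]):
    if len(c)>14:
        (u,v),ax,an=cv2.fitEllipse(c);print(q[3],u,v,ax,onz(d,u,v,.084).round(4))
cv2.imwrite('pics/crop2.png',cv2.resize(d['frame'][140:320,130:500],(800,389),interpolation=cv2.INTER_CUBIC))
```

```text
t 8.15 tcp [ 0.6484 -0.2479  0.2538] yaw y -169.4 F [1.  0.8 0.1] w 7.01 gf 0.0
rel cm [ 0.11 -0.47 17.08]
-1 259.3229675292969 251.88714599609375 (26.984647750854492, 39.57241439819336) [0.5251 0.1101 0.084 ]
0 263.16961669921875 250.941162109375 (13.88938045501709, 15.043357849121094) [0.5267 0.1027 0.084 ]
```

View pics/crop2.png

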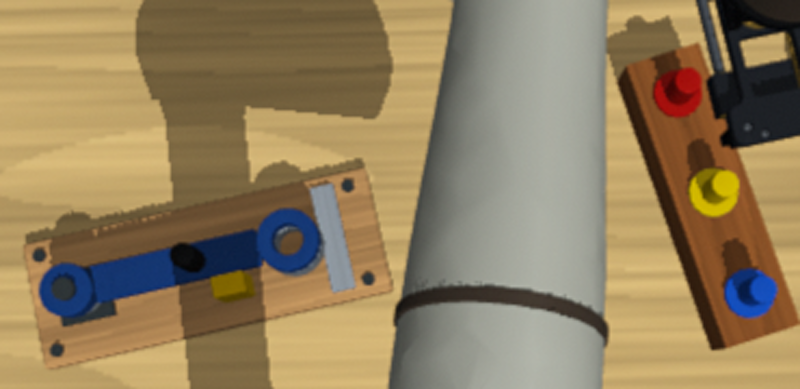

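The crop shows the gate shut against the yellow stop, with its eye at crop (290,240), directly over the knuckle. The pins are untouched. Now I'll descend to the red pin.

>>> step_arm(targets="0.1 -0.47 0 0;0 0 3 0;0 0 3 0;0 0 3 0;0 0 0 0;0 0 0 0")

```text
time_s: 8.7
tcp_pos: [0.6531, -0.247, 0.1637]
ee_rot: [[0.187, -0.982, -0.003], [-0.982, -0.187, -0.0], [-0.001, 0.003, -1.0]]
wrist_force: [1.0, 0.7, 0.4]
gripper_width: 0.802
gripper_force: 0.0
```

Run:
```python
from go import *
rel([.653,-.248,.083])
s=cap('scene');cv2.imwrite('pics/crop3.png',cv2.resize(s['frame'][200:420,150:440],(790,600),interpolation=cv2.INTER_CUBIC))
```

```text
t 8.7 tcp [ 0.6531 -0.247   0.1637] yaw y -169.2 F [1.  0.7 0.4] w 6.97 gf 0.0
rel cm [ 0.1  -0.    8.07]
```

View pics/crop3.png

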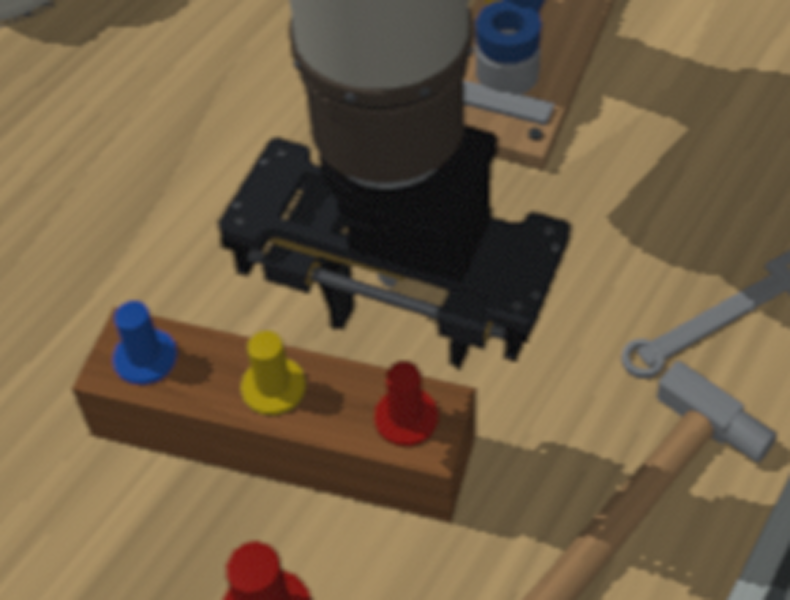

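The gripper is above the red pin at crop (405,400), with the fingers straddling it. I'll continue down.

>>> step_arm(targets="0.1 0 2 0;0 0 2 0;0 0 2 0;0 0 1.6 0;0 0 0.4 0;0 0 0 0;0 0 0 0")

```text
time_s: 9.33
tcp_pos: [0.6553, -0.2493, 0.0872]
ee_rot: [[0.186, -0.983, 0.004], [-0.983, -0.186, -0.001], [0.002, -0.004, -1.0]]
wrist_force: [0.8, -1.1, 0.5]
gripper_width: 0.804
gripper_force: 0.0
```

>>> step_arm(targets="0 0 0 0;0 0 0 0;0 0 0 0;0 0 0 0;0 0 0 0;0 0 0 0;0 0 0 0;0 0 0 0;0 0 0 0;0 0 0 0;0 0 0 0;0 0 0 0", claw=0)

```text
time_s: 10.33
tcp_pos: [0.6535, -0.2491, 0.0845]
ee_rot: [[0.185, -0.983, -0.0], [-0.983, -0.185, 0.0], [-0.0, 0.0, -1.0]]
wrist_force: [-0.8, 0.2, 0.9]
gripper_width: 0.267
gripper_force: 30.0
```

>>> step_arm(targets="0 0 -1 0;0 0 -2 0;0 0 -3 0;0 0 -3 0;0 0 -3 0;0 0 -3 0;0 0 -3 0;0 0 -2 0;0 0 0 0;0 0 0 0")

```text
time_s: 11.17
tcp_pos: [0.6539, -0.2489, 0.2863]
ee_rot: [[0.185, -0.983, 0.003], [-0.983, -0.185, 0.0], [0.001, -0.003, -1.0]]
wrist_force: [-0.8, -0.3, -2.6]
gripper_width: 0.267
gripper_force: 30.0
```

Run:
```python
from go import *
rel([.5268,.103,.284])
```

```text
t 11.17 tcp [ 0.6539 -0.2489  0.2863] yaw y -169.3 F [-0.8 -0.3 -2.6] w 2.33 gf 30.0
rel cm [-36.93   5.99   0.19]
```

>>> step_arm(targets="-1.5 0.25 0 0;-3 0.5 0 0;-3.5 0.55 0 0;-3.5 0.55 0 0;-3.5 0.55 0 0;-3.5 0.55 0 0;-3.5 0.55 0 0;-3.5 0.55 0 0;-3.5 0.55 0 0;-3.5 0.6 0 0;-3 0.6 0 0;-1 0.2 0 0")

```text
time_s: 12.17
tcp_pos: [0.5248, 0.1013, 0.2828]
ee_rot: [[0.188, -0.982, -0.004], [-0.982, -0.188, -0.0], [-0.001, 0.004, -1.0]]
wrist_force: [0.2, -0.4, -2.5]
gripper_width: 0.266
gripper_force: 30.0
```

>>> step_arm(targets="0 0 2 0;0 0 2 0;0 0 2 0;0 0 2 0;0 0 2 0;0 0 0 0;0 0 0 0;0 0 0 0")

```text
time_s: 12.83
tcp_pos: [0.5277, 0.0983, 0.1851]
ee_rot: [[0.185, -0.983, 0.001], [-0.983, -0.185, -0.0], [0.0, -0.001, -1.0]]
wrist_force: [0.7, -0.6, -0.6]
gripper_width: 0.265
gripper_force: 30.0
```

Run:
```python
from go import *
rel([.5268,.103,.168])
s=cap('scene');d=cap('top')
o=np.zeros((600,800,3),np.uint8)
o[:,:400]=cv2.resize(s['frame'][100:280,280:400],(400,600),interpolation=cv2.INTER_CUBIC)
o[:300,400:]=cv2.resize(d['frame'][190:310,200:360],(400,300),interpolation=cv2.INTER_CUBIC)
cv2.imwrite('pics/crop4.png',o)
# where the tip should appear in scene crop if aligned, and eye mouth
p=sense()['tcp_pos']
for n,q in(('tip',[p[0],p[1],p[2]-.0745]),('eye',[.5268,.103,.084])):
    u=proj(s,q);print(n,u.round(1),((u-[280,100])*600/180).round(0))
```

```text
t 12.83 tcp [0.5277 0.0983 0.1851] yaw y -169.3 F [ 0.7 -0.6 -0.6] w 2.31 gf 30.0
rel cm [-0.48  0.01  1.71]
tip [335.2 200.7] [184. 336.]
eye [335.5 208.2] [185. 361.]
```

View pics/crop4.png

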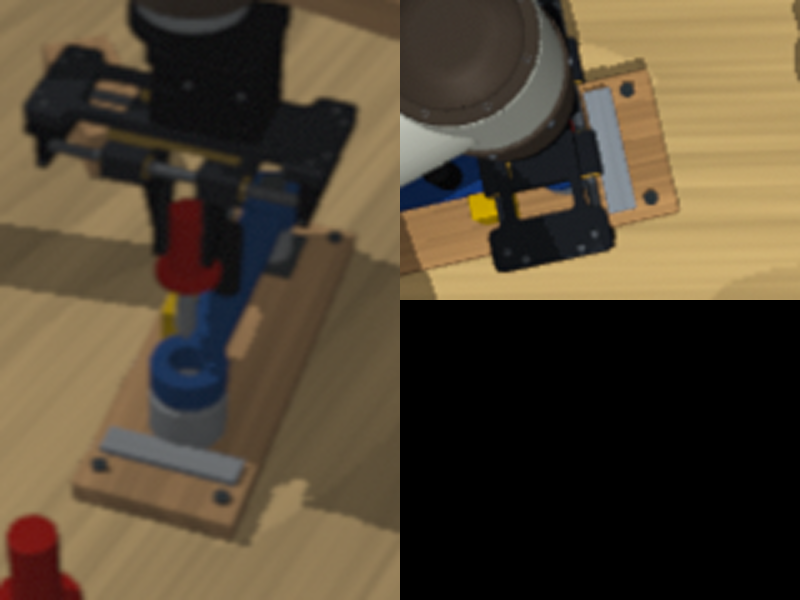

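The crop shows the pin held upright, with its tip at crop (184,336) just above the eye mouth at (188,360). I'll correct the 5 mm error and insert in stages, watching the force.

>>> step_arm(targets="-0.48 0 0 0;0 0 0 0;0 0 1 0;0 0 1 0;0 0 1 0;0 0 1 0;0 0 0 0;0 0 0 0")

```text
time_s: 13.6
tcp_pos: [0.5258, 0.1029, 0.1433]
ee_rot: [[0.185, -0.983, -0.002], [-0.983, -0.185, -0.001], [0.001, 0.003, -1.0]]
wrist_force: [0.7, -0.6, -1.5]
gripper_width: 0.266
gripper_force: 30.0
```

>>> step_arm(targets="0 0 0.8 0;0 0 0.8 0;0 0 0.8 0;0 0 0.6 0;0 0 0.4 0;0 0 0.2 0;0 0 0 0;0 0 0 0")

```text
time_s: 14.27
tcp_pos: [0.5265, 0.1033, 0.1086]
ee_rot: [[0.185, -0.983, 0.0], [-0.983, -0.185, -0.0], [0.0, -0.0, -1.0]]
wrist_force: [-0.3, -0.7, -1.3]
gripper_width: 0.267
gripper_force: 30.0
```

No contact force yet, and the tip is about 5 mm from home.

>>> step_arm(targets="0 0 0.2 0;0 0 0.15 0;0 0 0.1 0;0 0 0 0;0 0 0 0")

```text
time_s: 14.68
tcp_pos: [0.5263, 0.1032, 0.1041]
ee_rot: [[0.185, -0.983, 0.0], [-0.983, -0.185, -0.0], [0.0, -0.0, -1.0]]
wrist_force: [0.1, -0.5, -1.6]
gripper_width: 0.263
gripper_force: 30.0
```

>>> step_arm(targets="0 0 0.05 0;0 0 0 0;0 0 0 0")

```text
time_s: 14.93
tcp_pos: [0.5263, 0.1033, 0.1036]
ee_rot: [[0.185, -0.983, 0.0], [-0.983, -0.185, 0.0], [0.0, -0.0, -1.0]]
wrist_force: [-0.2, -0.2, -2.4]
gripper_width: 0.268
gripper_force: 30.0
```

>>> step_arm(targets="0 0 0 0;0 0 0 0;0 0 0 0;0 0 0 0;0 0 0 0;0 0 0 0;0 0 0 0", claw=6)

```text
time_s: 15.52
tcp_pos: [0.5263, 0.1033, 0.1036]
ee_rot: [[0.185, -0.983, 0.0], [-0.983, -0.185, 0.0], [-0.0, -0.0, -1.0]]
wrist_force: [-0.6, -0.1, 0.5]
gripper_width: 0.662
gripper_force: 0.0
```

>>> step_arm(targets="0 0 -1 0;0 0 -2 0;0 0 -3 0;0 0 -3 0;0 0 -3 0;0 0 -3 0;3 0 0 0;3 0 0 0;3 0 0 0;3 0 0 0;3 0 0 0;0 0 0 0")

```text
time_s: 16.52
tcp_pos: [0.5543, -0.048, 0.2543]
ee_rot: [[0.181, -0.984, 0.001], [-0.984, -0.181, -0.001], [0.001, -0.0, -1.0]]
wrist_force: [-0.3, 0.2, -0.1]
gripper_width: 0.691
gripper_force: 0.0
```

Run:
```python
from go import *
rel([.5268,.103,.139])
s=cap('scene');d=cap('top')
o=np.zeros((600,800,3),np.uint8)
o[:,:400]=cv2.resize(s['frame'][110:290,290:410],(400,600),interpolation=cv2.INTER_CUBIC)
o[:300,400:]=cv2.resize(d['frame'][200:320,140:300],(400,300),interpolation=cv2.INTER_CUBIC)
cv2.imwrite('pics/crop5.png',o)
for z in(.084,.139):
    u=proj(s,[.5268,.103,z]);v=proj(d,[.5268,.103,z]);print(z,((u-[290,110])*10/3).round(),((v-[140,200])*2.5+[400,0]).round())
```

```text
t 16.52 tcp [ 0.5543 -0.048   0.2543] yaw y -169.6 F [-0.3  0.2 -0.1] w 6.01 gf 0.0
rel cm [-1.536e+01 -1.000e-02  1.151e+01]
0.084 [152. 327.] [708. 127.]
0.139 [153. 268.] [699. 119.]
```

View pics/crop5.png

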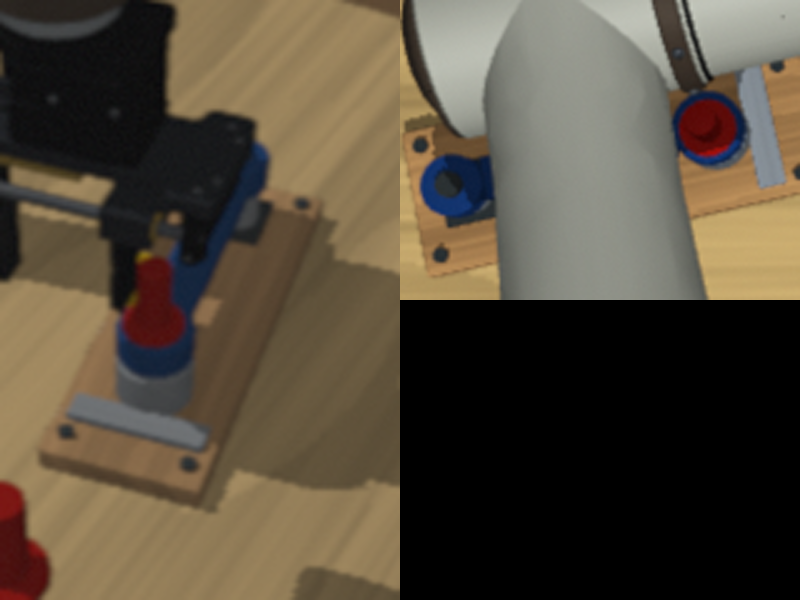

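The crop shows the collar on the gate's eye at scene crop (153,327) and top crop (708,127). Both match the predicted seated position, and the gripper is clear.

```bash
python3 -c "
from h import *
print(r.finish_job())"
```

```text
the job is handed in; nothing more can be done
None
```

The job is handed in at about 16.5 s: the gate is shut on its stop, the red pin from the rack sits through both eyes with its collar on the gate, and the blue and yellow pins are still in the rack.

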